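# Crib up the carving turntable

### The arm

A 6-joint arm with a two-finger parallel gripper is mounted at the origin on the work surface. World frame = base frame: x ahead of the robot, y to its left, z up, the work surface at z = 0. Lengths are in mm, angles in rad, forces in N, time in s.
With the tool pointing down it reaches from about 325 to 875 mm from the base axis. Payload 4.4 kg.
Tool frame: the origin (TCP) lies on the centre line of the jaws, within the pads' length; the fingertips stand ahead of it and the grasp point (between the pads) lies 6 mm ahead of it (ctrl.tcp_to_tips is the z of the fingertips in the tool frame, in mm); z points along the fingers, y is the direction in which the jaws open and shut (so a half turn about z gives the same grasp; the last joint's range is limited). The gripper opens to 85 mm and grips with 20 to 120 N. Pads are 22 mm wide; open, the fingers measure 114 mm over their backs; the gripper's body (76 mm by 85 mm) begins 54 mm behind the grasp point. The pads swing forward as they close: fully open they stand 13 mm farther back than shut.
Start: joints at [1.004, 0.207, 1.542, -0, 1.393, -0.15], TCP at [232.791, 525.772, 256.282] pointing down, gripper open.
Joint ranges: [-2.73, 2.73], [-0.86, 2.22], [0.23, 2.46], [-1.11, 4.25], [0.08, 2.63], [-2.82, 2.82]. Speed limits (rad/s): [2.79, 2.79, 3.14, 3.14, 3.14, 3.14].

### API

Orientations are given as a 3x3 rotation matrix whose columns are the frame's x, y, z axes.
In Python, from plant import ctrl, sensors, optics gives the robot as it stands. Calls block until the motion is done:
- ctrl.move_ptp(position, orientation): joint-space move of the TCP to a pose.
- ctrl.move_l(position, rot=None, vel=150, threshold=None): straight line of the TCP; rot=None keeps the orientation; vel is the mean speed in mm/s. With threshold (N) it stops when the force on the tool has changed by that much, and returns True; else False.
- ctrl.set_joints(angles): joint-space move.
- ctrl.gripper_to(opening, force=None): finger opening in mm; force is the grip in N (None keeps the last); returns when the fingers have stopped.
- ctrl.hold(seconds).
- ctrl.solve_ik(position, orientation): joint angles nearest the present ones, or None.
- sensors.read_state(): the state.
- optics.grab_frame(name): name is "scene" or "top" or "wrist"; returns (picture, depth): 400x640x3 uint8, red, green, blue; 400x640 float32, mm along the optical axis (not along the pixel's ray), 0 where there is no reading.
- optics.camera_params(name): a dict with "mtx" (3x3 intrinsics, pixels), "k1" (the pictures are not rectified: a ray, as slopes to the right and down, at radius r is drawn at 1 + k1 r^2 times it, then the intrinsics apply), "R" (3x3) and "t" (3): a world point X has camera coordinates R X + t; the wrist camera has in their place "T_tool_cam" (4x4, takes a point from camera to tool coordinates, whose origin is the TCP and whose axes are the flange's). Camera axes: x right, y down, z forward; pixel columns grow to the right and rows downward; lengths in mm; the calibration is good to about 2 mm. A picture is of the moment at which its call begins: read the wrist's pose just before it. camera_params takes no time and is no camera call.
A pose or a line that the arm cannot do raises ctrl.MotionError and nothing moves.
- ctrl.finish_job(): hands the job in, once; it reports no verdict.
The state is a dict: "t": time; "q": joint angles; "qvel": joint speeds; "tau": joint torques, N m; "eef_pos": TCP position; "eef_rot": TCP orientation; "force": force on the tool from outside, world axes, zero at the start; "wrist_torque": the same for the moment, N m; "grip_width": finger opening in mm.
Only numpy, scipy, OpenCV 4.12 (cv2) and the standard library are available. Lean on these libraries where they do the work, as an engineer would, in place of code of your own. Each camera call takes 0.05 s, during which the arm holds its last target. There are 200 camera calls.

### The job

Lock the carving turntable first by putting the red-gripped pin fully home in the hole at the plate's corner. Then build the timber crib up on the two fixed bearers with the four loose slats: two laid flat across the bearers, one at each end with the corners flush, and the other two crosswise on top of those, straight above the bearers, flush at the corners too. Take the two slats off the sloping rack as well as the two on the bench, and leave the tools and stone lying around where they are.

Things in the scene. Friction and masses are not known exactly. Their poses are not given: they have to be found in the camera images.
- plate (a point): centre of the upper face of the blue square turntable plate, 210 x 210 x 12 mm, on a dark steel foot 20 mm high (this face is 32 mm above the bench), z up. Two bearers lie on it along this frame's x. The plate turns stiffly about this point (1 N m of friction) until the pin locks it; it starts with the holes of plate and foot lined up
- bearer_l (a point): middle of the upper face of a dark wooden bearer, 140 x 30 x 18 mm, screwed flat on the turntable plate along x; its centre line is at y = +55 mm of plate and its ends at x = -70 and +70 mm. The two bearers are the crib's first layer; the crib's outline is a 140 mm square
- bearer_r (a point): middle of the upper face of a dark wooden bearer, 140 x 30 x 18 mm, screwed flat on the turntable plate along x; its centre line is at y = -55 mm of plate and its ends at x = -70 and +70 mm. The two bearers are the crib's first layer; the crib's outline is a 140 mm square
- lock_hole (a point): centre of the mouth of the lock hole, 15 mm wide, in the upper face of the plate at x = -90, y = +90 mm of plate (the only corner with a hole); it goes straight down through the plate and the foot (16 mm wide there) to the bench, 32 mm deep
- pin: lock pin: steel shank 12 mm wide, 30 mm long, chamfered foot, under a red round grip 22 mm wide, 45 mm tall; origin at the foot's underside, z towards the grip (grip from 30 to 75 mm). Starts upright in a plywood parking block, 60 x 60 x 34 mm, with the grip's underside on its top. Fully home, the grip rests on the plate, the foot 30 mm below the plate's face
- rack_face (a point): sloping green rack: the middle of the low edge of its face, 25 mm above the bench. The face, 200 mm wide (along y) and 170 mm long, rises at 30 degrees towards this frame's +x (away from the robot), and stays put. Two slats lie flat on it about 90 mm apart, lengthwise up the slope, against an orange lip 8 mm thick and 12 mm high along the low edge
- slat_a: pale wooden slat, 140 x 30 x 18 mm; origin at its centre, x along its length, y along its width, z through its thickness. Starts on the sloping rack, so its x points up the slope at 30 degrees
- slat_b: pale wooden slat, 140 x 30 x 18 mm; origin at its centre, x along its length, y along its width, z through its thickness. Starts on the sloping rack, so its x points up the slope at 30 degrees
- slat_c: pale wooden slat, 140 x 30 x 18 mm; origin at its centre, x along its length, y along its width, z through its thickness. Starts flat on the bench
- slat_d: pale wooden slat, 140 x 30 x 18 mm; origin at its centre, x along its length, y along its width, z through its thickness. Starts flat on the bench
- chisel: flat steel chisel lying on the bench, 200 mm long; not part of the work, to be left where it is (origin at its underside)
- punch: steel point chisel lying on the bench, 190 mm long; not part of the work, to be left where it is (origin at its underside)
- rasp: steel rasp with a wooden handle lying on the bench, 230 mm long; not part of the work, to be left where it is (origin at its underside)
- brush: bench brush lying on the bench; not part of the work, to be left where it is (origin at its underside)
- mallet: round steel carver's mallet standing head down, 68 mm wide, 180 mm tall; not part of the work, to be left where it is (origin at its underside)
- offcut: pale limestone offcut, 70 x 50 x 35 mm; not part of the work, to be left where it is (origin at its underside)
- tin: open aluminium tin, 72 mm wide, 90 mm tall; not part of the work, to be left where it is (origin at its underside)
Mind the look-alikes: they are no part of the job. Leave any green look-alike of the slat_a alone. Leave any green look-alike of the slat_b alone.

How it is judged (in metres and radians):
On the way, in this order (a step that is already met when the one before it is completed fails the run):
1. the lock pin is fully home in the turntable's lock hole (horizontal distance between pin and lock_hole below 0.006 m and z of pin in the frame of lock_hole below -0.026 m and angle between pin's own z axis and vertical below 0.1 rad), for 0.2 s.
2. the second layer is down: two slats flat across the bearers, one at each end (all of step 1 and ((x of slat_a in the frame of plate between -0.067 and -0.043 m and y of slat_a in the frame of plate between -0.012 and 0.012 m and z of slat_a in the frame of plate between 0.022 and 0.032 m and angle between the x axis of slat_a and the y axis of plate, either way round below 0.14 rad and angle between the z axis of slat_a and the z axis of plate, either way round below 0.1 rad) or (x of slat_b in the frame of plate between -0.067 and -0.043 m and y of slat_b in the frame of plate between -0.012 and 0.012 m and z of slat_b in the frame of plate between 0.022 and 0.032 m and angle between the x axis of slat_b and the y axis of plate, either way round below 0.14 rad and angle between the z axis of slat_b and the z axis of plate, either way round below 0.1 rad) or (x of slat_c in the frame of plate between -0.067 and -0.043 m and y of slat_c in the frame of plate between -0.012 and 0.012 m and z of slat_c in the frame of plate between 0.022 and 0.032 m and angle between the x axis of slat_c and the y axis of plate, either way round below 0.14 rad and angle between the z axis of slat_c and the z axis of plate, either way round below 0.1 rad) or (x of slat_d in the frame of plate between -0.067 and -0.043 m and y of slat_d in the frame of plate between -0.012 and 0.012 m and z of slat_d in the frame of plate between 0.022 and 0.032 m and angle between the x axis of slat_d and the y axis of plate, either way round below 0.14 rad and angle between the z axis of slat_d and the z axis of plate, either way round below 0.1 rad)) and ((x of slat_a in the frame of plate between 0.043 and 0.067 m and y of slat_a in the frame of plate between -0.012 and 0.012 m and z of slat_a in the frame of plate between 0.022 and 0.032 m and angle between the x axis of slat_a and the y axis of plate, either way round below 0.14 rad and angle between the z axis of slat_a and the z axis of plate, either way round below 0.1 rad) or (x of slat_b in the frame of plate between 0.043 and 0.067 m and y of slat_b in the frame of plate between -0.012 and 0.012 m and z of slat_b in the frame of plate between 0.022 and 0.032 m and angle between the x axis of slat_b and the y axis of plate, either way round below 0.14 rad and angle between the z axis of slat_b and the z axis of plate, either way round below 0.1 rad) or (x of slat_c in the frame of plate between 0.043 and 0.067 m and y of slat_c in the frame of plate between -0.012 and 0.012 m and z of slat_c in the frame of plate between 0.022 and 0.032 m and angle between the x axis of slat_c and the y axis of plate, either way round below 0.14 rad and angle between the z axis of slat_c and the z axis of plate, either way round below 0.1 rad) or (x of slat_d in the frame of plate between 0.043 and 0.067 m and y of slat_d in the frame of plate between -0.012 and 0.012 m and z of slat_d in the frame of plate between 0.022 and 0.032 m and angle between the x axis of slat_d and the y axis of plate, either way round below 0.14 rad and angle between the z axis of slat_d and the z axis of plate, either way round below 0.1 rad))), for 0.2 s.
At the end, for the whole second after the job is handed in: Pin upright, foot 26 mm or more below the plate's face. Two slats flat across the bearer ends (centres 55 mm either side), two flat on them straight above the bearers; each within 12 mm in plan and 5 mm in height, turned under 0.14 rad, tipped under 0.1. Any slat anywhere. All at rest (all of step 2 and ((x of slat_a in the frame of plate between -0.012 and 0.012 m and y of slat_a in the frame of plate between -0.067 and -0.043 m and z of slat_a in the frame of plate between 0.04 and 0.05 m and angle between the x axis of slat_a and the x axis of plate, either way round below 0.14 rad and angle between the z axis of slat_a and the z axis of plate, either way round below 0.1 rad) or (x of slat_b in the frame of plate between -0.012 and 0.012 m and y of slat_b in the frame of plate between -0.067 and -0.043 m and z of slat_b in the frame of plate between 0.04 and 0.05 m and angle between the x axis of slat_b and the x axis of plate, either way round below 0.14 rad and angle between the z axis of slat_b and the z axis of plate, either way round below 0.1 rad) or (x of slat_c in the frame of plate between -0.012 and 0.012 m and y of slat_c in the frame of plate between -0.067 and -0.043 m and z of slat_c in the frame of plate between 0.04 and 0.05 m and angle between the x axis of slat_c and the x axis of plate, either way round below 0.14 rad and angle between the z axis of slat_c and the z axis of plate, either way round below 0.1 rad) or (x of slat_d in the frame of plate between -0.012 and 0.012 m and y of slat_d in the frame of plate between -0.067 and -0.043 m and z of slat_d in the frame of plate between 0.04 and 0.05 m and angle between the x axis of slat_d and the x axis of plate, either way round below 0.14 rad and angle between the z axis of slat_d and the z axis of plate, either way round below 0.1 rad)) and ((x of slat_a in the frame of plate between -0.012 and 0.012 m and y of slat_a in the frame of plate between 0.043 and 0.067 m and z of slat_a in the frame of plate between 0.04 and 0.05 m and angle between the x axis of slat_a and the x axis of plate, either way round below 0.14 rad and angle between the z axis of slat_a and the z axis of plate, either way round below 0.1 rad) or (x of slat_b in the frame of plate between -0.012 and 0.012 m and y of slat_b in the frame of plate between 0.043 and 0.067 m and z of slat_b in the frame of plate between 0.04 and 0.05 m and angle between the x axis of slat_b and the x axis of plate, either way round below 0.14 rad and angle between the z axis of slat_b and the z axis of plate, either way round below 0.1 rad) or (x of slat_c in the frame of plate between -0.012 and 0.012 m and y of slat_c in the frame of plate between 0.043 and 0.067 m and z of slat_c in the frame of plate between 0.04 and 0.05 m and angle between the x axis of slat_c and the x axis of plate, either way round below 0.14 rad and angle between the z axis of slat_c and the z axis of plate, either way round below 0.1 rad) or (x of slat_d in the frame of plate between -0.012 and 0.012 m and y of slat_d in the frame of plate between 0.043 and 0.067 m and z of slat_d in the frame of plate between 0.04 and 0.05 m and angle between the x axis of slat_d and the x axis of plate, either way round below 0.14 rad and angle between the z axis of slat_d and the z axis of plate, either way round below 0.1 rad)) and linear speed of each of slat_a, slat_b, slat_c, slat_d, pin below 0.02 m/s); the robot touches nothing.
It fails at once if a bystander (tool, tin, mallet or offcut) was shifted by more than 30 mm (distance of any of chisel, punch, rasp, brush, mallet, offcut, tin from where it was at the start of the episode above 0.03 m).
It also fails if it takes over 72 s, if anything falls off the work surface, if the arm or the gripper's body presses on something with over 40 N, if the wrist force passes 120 N, or if a joint passes its speed limit or range.

## Working session

There is one attempt and no reset: what is moved stays moved. The work goes in short steps, each a Python script; the robot and the scene stay as the last script left them, time stands still between calls to the robot, and variables do not carry over. Pictures are saved under pics/ and viewed, on a budget of 10 in all, crops included, one or two more only if the job needs it, and the job is handed in when it is done.

```bash
ls; mkdir -p pics; cat > h.py <<'E'
import numpy as np, cv2
from plant import ctrl, sensors, optics
def snap(cam, name):
    s=sensors.read_state(); im,d=optics.grab_frame(cam)
    np.savez(f'pics/{name}.npz',im=im,d=d,p=s['eef_pos'],R=s['eef_rot'],cam=cam)
    cv2.imwrite(f'pics/{name}.png',im[:,:,::-1]); return im,d
def cloud(name):
    "world xyz for every pixel (nan where none)"
    z=np.load(f'pics/{name}.npz'); d=z['d']; c=optics.camera_params(str(z['cam'])); K=np.array(c['mtx']);k1=c['k1']
    v,u=np.mgrid[0:400,0:640]
    pts=np.stack([u,v],-1).reshape(-1,1,2).astype(float)
    n=cv2.undistortPoints(pts,K,np.array([k1,0,0,0.])).reshape(400,640,2)
    P=np.dstack([n[...,0]*d,n[...,1]*d,d]); P[d==0]=np.nan
    if 'T_tool_cam' in c:
        T=np.array(c['T_tool_cam']); P=P@T[:3,:3].T+T[:3,3]
        return P@z['R'].T+z['p']
    return (P-np.array(c['t']))@np.array(c['R'])
E
python3 - <<'E'
from h import *
for c in('top','scene'): snap(c,c+'0')
for c in ('top','scene'):
    p=optics.camera_params(c); print(c,np.round(p['mtx'],1).tolist(),p['k1'],np.round(-np.array(p['R']).T@p['t']))
print(ctrl.tcp_to_tips, sensors.read_state()['t'])
i=cv2.imread('pics/top0.png'); cv2.imwrite('pics/top0v.png',cv2.resize(i,(800,500),interpolation=cv2.INTER_CUBIC))
i=cv2.imread('pics/scene0.png'); cv2.imwrite('pics/scene0v.png',cv2.resize(i,(800,500),interpolation=cv2.INTER_CUBIC))
E
```

```text
pics
top [[378.7, 0.0, 320.9], [0.0, 378.7, 201.2], [0.0, 0.0, 1.0]] -0.07705325966459922 [ 367.  -18. 1199.]
scene [[448.2, 0.0, 310.1], [0.0, 448.2, 205.4], [0.0, 0.0, 1.0]] -0.05211065437641568 [1146.  774.  764.]
25.0 0.1
```

View pics/top0v.png

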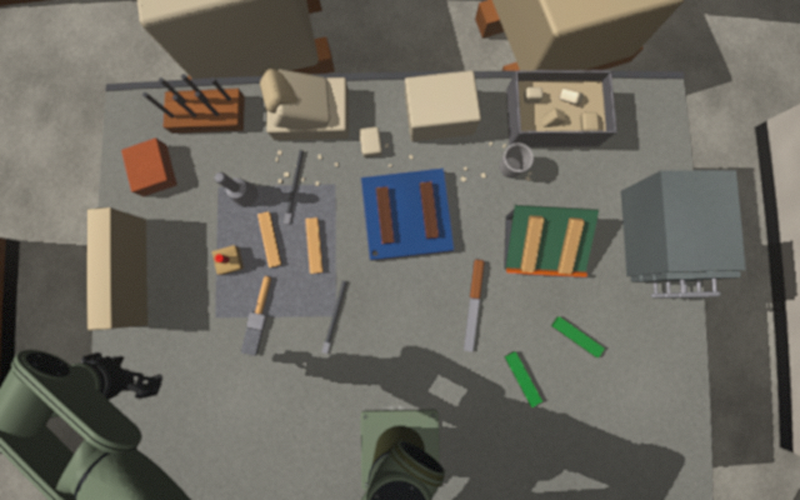

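View pics/scene0v.png

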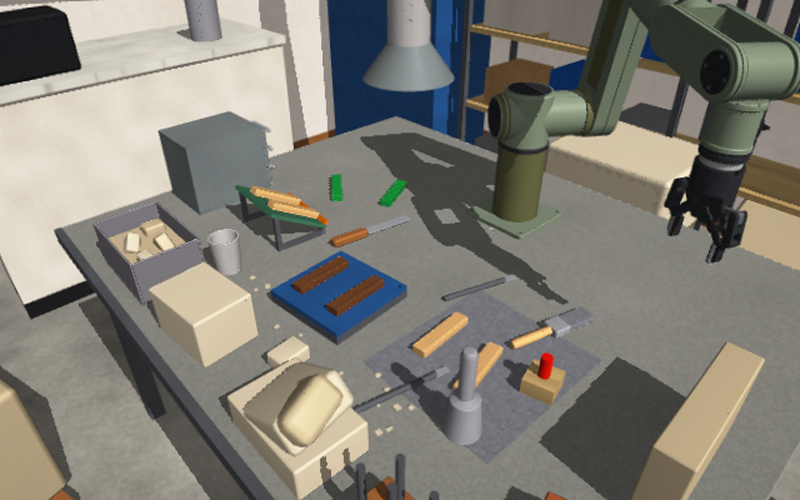

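The top view (800-px scale) shows:
- Plate at (408,214), its hole at the lower-left corner, about (376,252).
- Red pin at (222,259).
- Bench slats at (270,240) and (314,245).
- Rack slats at (532,243) and (571,246).

Green bars at (523,378) and (577,337) are the look-alikes. They are green and lie on the bench, so I leave them alone. The slats I want are the pale ones.

```bash
cat >> h.py <<'E'
def hsv(name): return cv2.cvtColor(np.load(f'pics/{name}.npz')['im'],cv2.COLOR_RGB2HSV)
def rect(P):
    "P Nx3 world: minAreaRect in xy -> centre, size(long,short), yaw of long side, median z"
    (c,s,a)=cv2.minAreaRect(P[:,:2].astype(np.float32)); a=np.radians(a)
    if s[0]<s[1]: a+=np.pi/2; s=s[::-1]
    a=(a+np.pi/2)%np.pi-np.pi/2
    return np.round(c,1),np.round(s,1),round(a,3),round(float(np.median(P[:,2])),1)
def blobs(name,mask,minpx=60):
    P=cloud(name); n,l,st,ct=cv2.connectedComponentsWithStats(mask.astype(np.uint8),connectivity=4)
    return [(ct[i].round(),st[i,4],P[(l==i)&np.isfinite(P[...,2])]) for i in range(1,n) if st[i,4]>=minpx]
def within(P,x,y): return (P[...,0]>x[0])&(P[...,0]<x[1])&(P[...,1]>y[0])&(P[...,1]<y[1])
E
python3 - <<'E'
from h import *
P=cloud('top0'); H=hsv('top0'); h,s,v=H[...,0].astype(int),H[...,1],H[...,2]
roi=np.zeros_like(h,bool); roi[120:330,160:500]=1
for nm,m,k in [('tan',(h>8)&(h<22)&(s>90)&(v>150),60),('blue',(h>100)&(h<125)&(s>120),200),('red',((h<5)|(h>175))&(s>150)&(v>120),10),('brown',(h<14)&(s>100)&(v<130)&(v>30),60),('green',(h>40)&(h<90)&(s>100),100)]:
    for c,n,Q in blobs('top0',m&roi,k): print(nm,c,n,*rect(Q),Q.mean(0).round(1))
i=cv2.imread('pics/top0.png')[140:300,160:490]; cv2.imwrite('pics/crop.png',cv2.resize(i,None,fx=2.4,fy=2.4,interpolation=cv2.INTER_CUBIC))
print(optics.camera_params('wrist'))
E
```

```text
tan [215. 191.] 397 [525.8 323.9] [139.1  30. ] 0.22 17.2 [524.9 323.6  17.3]
tan [251. 196.] 416 [509.7 211.4] [142.8  34.2] 0.091 17.2 [507.6 209.3  16.7]
tan [440. 199.] 1109 [ 485.  -377.2] [208.3 129.3] 1.526 73.7 [ 479.6 -371.1   73.1]
tan [180. 201.] 98 [493.5 434. ] [59. 24.] -1.477 33.3 [494.4 429.3  33.2]
tan [179. 213.] 109 [451.9 429.5] [63.6 28.6] 1.352 34.2 [455.3 430.6  34.6]
tan [209. 235.] 119 [385.8 341. ] [93.7 13.5] -0.247 18.1 [385.8 340.1  18.4]
blue [325. 172.] 3139 [581.5 -28. ] [207.9 206.4] 0.098 31.2 [579.  -28.1  31.2]
red [175. 206.] 28 [473.6 426.3] [17.4 14.4] 1.145 78.7 [473.7 426.1  78.9]
brown [343. 168.] 353 [587.  -82.3] [136.3  25.5] 0.093 49.3 [586.1 -82.4  49.2]
brown [308. 172.] 334 [576.5  26.4] [135.9  23.8] 0.097 49.2 [576.   26.5  49.3]
green [462. 269.] 437 [ 264.2 -452.9] [148.5  33.6] 0.945 16.8 [ 265.5 -449.1   16.3]
green [419. 303.] 464 [ 163.5 -310.4] [146.4  33.7] 0.469 16.8 [ 165.5 -307.7   16.4]
{'mtx': array([[352.96243589,   0.        , 315.83455074],
       [  0.        , 352.96243589, 198.23965212],
       [  0.        ,   0.        ,   1.        ]]), 'k1': -0.04903491499085106, 'T_tool_cam': array([[ 5.39526292e-04, -9.64697449e-01, -2.63360098e-01,
         6.59502503e+01],
       [ 9.99999734e-01,  3.91003135e-04,  6.16366804e-04,
         1.42715897e+00],
       [-4.91632859e-04, -2.63360360e-01,  9.64697403e-01,
        -1.17400283e+02],
       [ 0.00000000e+00,  0.00000000e+00,  0.00000000e+00,
         1.00000000e+00]])}
```

View pics/crop.png

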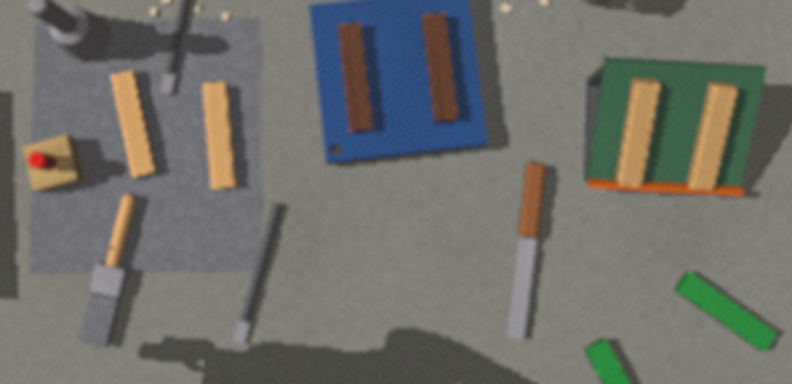

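```bash
cat >> h.py <<'E'
def Rd(yaw):
    c,s=np.cos(yaw),np.sin(yaw); return np.array([[c,s,0],[s,-c,0],[0,0,-1.]])
E
python3 - <<'E'
from h import *
s=sensors.read_state(); print(np.round(s['eef_rot'],2).tolist(), s['grip_width'])
a=.097; c=np.array([581.5,-28]); hole=c+np.array([[np.cos(a),-np.sin(a)],[np.sin(a),np.cos(a)]])@[-90,90]; print('hole',hole)
pl=lambda x,y:(c+np.array([[np.cos(a),-np.sin(a)],[np.sin(a),np.cos(a)]])@[x,y])
def t(n,xy,z,yaws):
    for y in yaws:
        q=ctrl.solve_ik([*xy,z],Rd(y)); print(n,round(y,2),None if q is None else np.round(q,2))
pi=np.pi
for y in (a,a+pi/4,a-pi/4,a+pi/2,a+pi,a-pi/2,a-3*pi/4,a+3*pi/4): 
    t('pin',(474,426),62,[y]); t('pin hi',(474,426),200,[y]);t('hole',hole,62,[y]);t('holehi',hole,200,[y])
t('c',(526,324),28,[.22,.22+pi]); t('d',(509,211),28,[.09,.09+pi])
t('L2',pl(55,0),75,[a+pi/2,a-pi/2]); t('L2',pl(-55,0),75,[a+pi/2,a-pi/2]); t('L3',pl(0,55),95,[a,a+pi]);t('L3',pl(0,-55),95,[a,a+pi])
E
```

```text
[[-0.91, 0.4, -0.0], [0.4, 0.91, -0.0], [0.0, -0.0, -1.0]] 85.43973790655053
hole [483.20675678  52.86061054]
pin 0.1 [ 0.6   0.54  1.52 -0.    1.08  2.07]
pin hi 0.1 [ 0.6   0.38  1.44 -0.    1.32  2.07]
hole 0.1 [-0.07  0.28  1.91 -0.    0.95  1.4 ]
holehi 0.1 [-0.07  0.07  1.82 -0.    1.25  1.4 ]
pin 0.88 [ 0.6   0.54  1.52 -0.    1.08  1.28]
pin hi 0.88 [ 0.6   0.38  1.44 -0.    1.32  1.28]
hole 0.88 [-0.07  0.28  1.91 -0.    0.95  0.62]
holehi 0.88 [-0.07  0.07  1.82 -0.    1.25  0.62]
pin -0.69 None
pin hi -0.69 None
hole -0.69 [-0.07  0.28  1.91 -0.    0.95  2.19]
holehi -0.69 [-0.07  0.07  1.82 -0.    1.25  2.19]
pin 1.67 [ 0.6   0.54  1.52 -0.    1.08  0.5 ]
pin hi 1.67 [ 0.6   0.38  1.44 -0.    1.32  0.5 ]
hole 1.67 [-0.07  0.28  1.91 -0.    0.95 -0.17]
holehi 1.67 [-0.07  0.07  1.82 -0.    1.25 -0.17]
pin 3.24 [ 0.6   0.54  1.52 -0.    1.08 -1.07]
pin hi 3.24 [ 0.6   0.38  1.44 -0.    1.32 -1.07]
hole 3.24 [-0.07  0.28  1.91 -0.    0.95 -1.74]
holehi 3.24 [-0.07  0.07  1.82 -0.    1.25 -1.74]
pin -1.47 [ 0.6   0.54  1.52 -0.    1.08 -2.64]
pin hi -1.47 [ 0.6   0.38  1.44 -
[... 260 characters left out ...]
[ 0.6   0.54  1.52 -0.    1.08 -0.29]
pin hi 2.45 [ 0.6   0.38  1.44 -0.    1.32 -0.29]
hole 2.45 [-0.07  0.28  1.91 -0.    0.95 -0.95]
holehi 2.45 [-0.07  0.07  1.82 -0.    1.25 -0.95]
c 0.22 [ 0.41  0.56  1.58 -0.    1.    1.76]
c 3.36 [ 0.41  0.56  1.58 -0.    1.   -1.38]
d 0.09 [ 0.24  0.45  1.76 -0.    0.93  1.72]
d 3.23 [ 0.24  0.45  1.76 -0.    0.93 -1.42]
L2 1.67 [-0.17  0.53  1.52 -0.    1.1  -0.27]
L2 -1.47 None
L2 1.67 [-0.23  0.33  1.8  -0.    1.01 -0.32]
L2 -1.47 [-0.23  0.33  1.8  -0.    1.01  2.82]
L3 0.1 [-0.1   0.39  1.67 -0.    1.08  1.37]
L3 3.24 [-0.1   0.39  1.67 -0.    1.08 -1.77]
L3 0.1 [-0.29  0.42  1.63 -0.    1.1   1.19]
L3 3.24 [-0.29  0.42  1.63 -0.    1.1  -1.95]
```

```bash
python3 - <<'E'
from h import *
Y=.097+3*np.pi/4
ctrl.move_ptp([483.2,52.9,170],Rd(Y)); ctrl.hold(.15); snap('wrist','wh')
ctrl.move_ptp([474,427,200],Rd(Y)); ctrl.hold(.15); snap('wrist','wp')
print(sensors.read_state()['t'])
for n in('wh','wp'):
    P=cloud(n);H=hsv(n);h,s,v=H[...,0].astype(int),H[...,1],H[...,2]
    if n=='wp':
        m=((h<5)|(h>175))&(s>150)
        for c,k,Q in blobs(n,m,50):
            print('red',c,k,*rect(Q)); T=Q[Q[:,2]>np.nanmax(Q[:,2])-5]; print(' top',*rect(T),len(T))
    else:
        for c,k,Q in blobs(n,(h>100)&(h<125)&(s>120),500): print('blue',c,k,*rect(Q[abs(Q[:,2]-32)<6]))
a=cv2.imread('pics/wh.png');b=cv2.imread('pics/wp.png')
cv2.imwrite('pics/w1.png',np.vstack([cv2.resize(a,(480,300)),cv2.resize(b,(480,300))]))
E
```

```text
3.8583
blue [309. 278.] 21295 [566.7 -12. ] [178.4 176.9] -1.473 31.7
red [319. 193.] 904 [476.1 429.2] [20.4 20.2] -0.836 78.4
 top [476.1 429.2] [20.3 20.2] -0.836 78.8 671
```

View pics/w1.png

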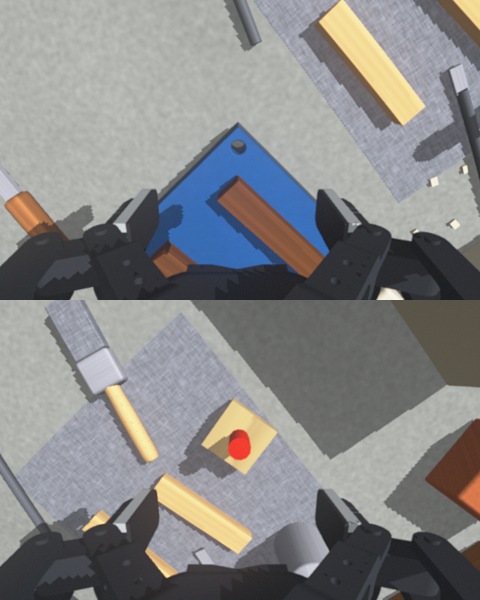

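The upper half shows the hole at about (317,195) in full-size pixels, next to the plate corner. The lower half shows the pin's red grip at about (319,193), upright in its block. Both sit at nearly the same pixel, so calibration bias mostly cancels.

```bash
cat >> h.py <<'E'
def onplane(name,uv,zp):
    z=np.load(f'pics/{name}.npz'); c=optics.camera_params(str(z['cam']))
    n=cv2.undistortPoints(np.array(uv,float).reshape(-1,1,2),np.array(c['mtx']),np.array([c['k1'],0,0,0.])).reshape(-1,2)
    r=np.c_[n,np.ones(len(n))]
    if 'T_tool_cam' in c:
        T=np.array(c['T_tool_cam']); o=z['R']@T[:3,3]+z['p']; r=r@(z['R']@T[:3,:3]).T
    else: R=np.array(c['R']); o=-R.T@c['t']; r=r@R
    return o+r*((zp-o[2])/r[:,2])[:,None]
E
python3 - <<'E'
from h import *
P=cloud('wh');H=hsv('wh');h,s,v=H[...,0].astype(int),H[...,1],H[...,2]
blue=((h>100)&(h<125)&(s>120)).astype(np.uint8)
w=slice(178,213),slice(297,337)
m=np.zeros_like(blue); m[w]=1-blue[w]
n,l,st,ct=cv2.connectedComponentsWithStats(m)
i=l[195,317]; print('px',ct[i],st[i])
c,_=cv2.findContours((l==i).astype(np.uint8),0,cv2.CHAIN_APPROX_NONE); 
X=onplane('wh',c[0].reshape(-1,2),32); print('hole',cv2.minEnclosingCircle(X[:,:2].astype(np.float32)),onplane('wh',[ct[i]],32))
# bearers / plate yaw
for c,k,Q in blobs('wh',(h<14)&(s>90)&(v<150)&(np.abs(P[...,2]-50)<4),300): print('bearer',c,*rect(Q))
# plate edges: rays of blue boundary near corner
cc,_=cv2.findContours(blue,0,cv2.CHAIN_APPROX_NONE); cc=max(cc,key=len).reshape(-1,2); X=onplane('wh',cc,32)[:,:2]
R=np.array([[np.cos(.097),-np.sin(.097)],[np.sin(.097),np.cos(.097)]]); L=(X-[581.5,-28])@R
for ax in(0,1):
    sgn=[-1,1][ax]; e=(abs(L[:,ax]-sgn*105)<6)&(L[:,1-ax]*-sgn<97)
    f=np.polyfit(L[e,1-ax],L[e,ax],1); f=np.polyfit(L[e,1-ax][abs(np.polyval(f,L[e,1-ax])-L[e,ax])<1.5],L[e,ax][abs(np.polyval(f,L[e,1-ax])-L[e,ax])<1.5],1); print('edge',ax,e.sum(),f, np.polyval(f,-sgn*-90))
print('red by ray', end=' ')
H=hsv('wp');h,s=H[...,0],H[...,1]; P=cloud('wp'); m=((h<5)|(h>175))&(s>150)&(P[...,2]>75)
v,u=np.nonzero(m); X=onplane('wp',np.c_[u,v],79); print(cv2.minEnclosingCircle(X[:,:2].astype(np.float32)),X.mean(0))
E
```

```text
px [317.53941909 194.49377593] [308 187  19  17 241]
hole ((485.7705383300781, 55.2641716003418), 6.963400363922119) [[485.58495492  55.7004255   32.        ]]
bearer [360. 305.] [577.   28.3] [135.1  30.3] 0.097 49.7
bearer [225. 352.] [537.3 -83.8] [34.4 26.7] 0.072 49.5
edge 0 107 [ 5.40108638e-04 -1.01935666e+02] -101.98427619625767
edge 1 115 [-8.97809380e-04  1.07003178e+02] 106.92237503636031
red by ray ((475.7200927734375, 429.3690185546875), 10.731535911560059) [475.72105709 429.50518627  79.        ]
```

```bash
python3 - <<'E'
from h import *
Y=.097+3*np.pi/4
ctrl.gripper_to(45); print('tips',ctrl.tcp_to_tips)
ctrl.move_l([475.7,429.4,110],vel=200)
print(ctrl.move_l([475.7,429.4,62.5],vel=80,threshold=8))
print('w',ctrl.gripper_to(18,force=50)); s=sensors.read_state(); print(s['grip_width'],s['eef_pos'],np.round(s['force'],1),ctrl.tcp_to_tips)
ctrl.move_l([475.7,429.4,130],vel=120); ctrl.hold(.1); snap('wrist','wg'); s=sensors.read_state(); print(s['t'],np.round(s['force'],1))
H=hsv('wg');h,sa=H[...,0],H[...,1]; P=cloud('wg'); m=((h<5)|(h>175))&(sa>150)
for c,k,Q in blobs('wg',m,50):
    print(c,k,*rect(Q),Q[:,2].min(),Q[:,2].max()); T=(Q-s['eef_pos'])@s['eef_rot']; print('tool',T.min(0),T.max(0))
cv2.imwrite('pics/wgc.png',cv2.resize(cv2.imread('pics/wg.png')[180:400,180:460],None,fx=2.5,fy=2.5))
E
```

```text
tips 25.0
False
w False
20.290570807925214 [476.19027594 429.73066403  63.44090798] [ 0.6 -1.2  2. ] 25.0
6.875 [-0.2 -0.8 -1.9]
[316. 290.] 5195 [476.2 430.1] [21.8 21.8] -0.765 142.9 99.70428649431864 145.89661999766082
tool [-11.3806167   -9.31949766 -17.49831109] [10.43004105 12.58849561 28.6898233 ]
```

View pics/wgc.png

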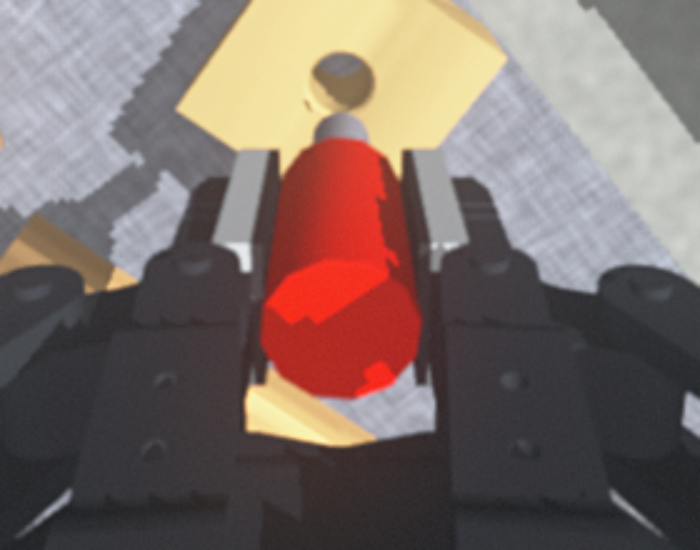

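The pin is held upright with its shank clear. In the tool frame it shows at y of about +1.6 mm, although the jaws centre it at 0. That gives the wrist camera's side bias, so I correct the hole position by that amount and insert.

```bash
cat > ins.py <<'E'
from h import *
Y=.097+3*np.pi/4; R=Rd(Y); H=np.array([485.75,55.4])-1.6*R[:2,1]
ctrl.move_ptp([*H,115],R); ctrl.move_l([*H,96],vel=80); ctrl.hold(.15)
s=sensors.read_state(); print('cmd',H,'act',s['eef_pos'].round(2) if hasattr(s['eef_pos'],'round') else s['eef_pos'])
off=[(0,0)]+[(r*np.cos(t),r*np.sin(t)) for r in (1.2,2.2) for t in np.arange(6)*np.pi/3+np.pi/2]
for o in off:
    h=H+R[:2,:2]@np.array(o)
    if o!=(0,0): ctrl.move_l([*h,z+2],vel=40)
    hit=ctrl.move_l([*h,78],vel=40,threshold=7)
    s=sensors.read_state(); z=s['eef_pos'][2]; print(np.round(o,2),hit,round(z,2),np.round(s['force'],1),round(s['t'],2))
    if z<87: break
if z<87:
    hit=ctrl.move_l([*h,59],vel=50,threshold=14); s=sensors.read_state(); print('down',hit,s['eef_pos'],np.round(s['force'],1),s['t'])
E
python3 ins.py
```

```text
cmd [484.73351847  54.16437655] act [485.12  54.37  96.3 ]
[0 0] False 77.72 [ 0.   0.7 -0.8] 9.41
down True [485.1878352   54.14715866  61.35856241] [-1.5  0.1  6.4] 9.7917
```

```bash
python3 - <<'E'
from h import *
ctrl.gripper_to(45); p=sensors.read_state()['eef_pos']; ctrl.move_l([p[0],p[1],140],vel=200); ctrl.hold(.1); snap('wrist','w2')
H=hsv('w2');h,s=H[...,0].astype(int),H[...,1]
for c,k,Q in blobs('w2',((h<5)|(h>175))&(s>150),100): print('pin',c,k,*rect(Q[Q[:,2]>70]),Q[:,2].max())
ctrl.move_ptp([500,266,230],Rd(.15+np.pi)); ctrl.hold(.15); snap('wrist','wcd'); print(sensors.read_state()['t'])
H=hsv('wcd');h,s,v=H[...,0].astype(int),H[...,1],H[...,2]; P=cloud('wcd')
for c,k,Q in blobs('wcd',(h>8)&(h<25)&(s>70)&(v>120)&(np.abs(P[...,2]-18)<4),800): print('slat',c,k,*rect(Q))
cv2.imwrite('pics/w2v.png',np.vstack([cv2.resize(cv2.imread(f'pics/{n}.png'),(480,300)) for n in('w2','wcd')]))
E
```

```text
pin [319. 226.] 1686 [486.3  55.4] [20.9 20.8] 0.354 76.7 78.63416377262047
11.9583
slat [415.  60.] 1461 [386.7 338.8] [96.6 18.1] -0.256 18.2
slat [255. 170.] 3703 [510.4 210. ] [139.9  30.3] 0.079 17.8
slat [368. 197.] 3068 [528.4 323.9] [139.5  29.5] 0.227 17.8
```

View pics/w2v.png

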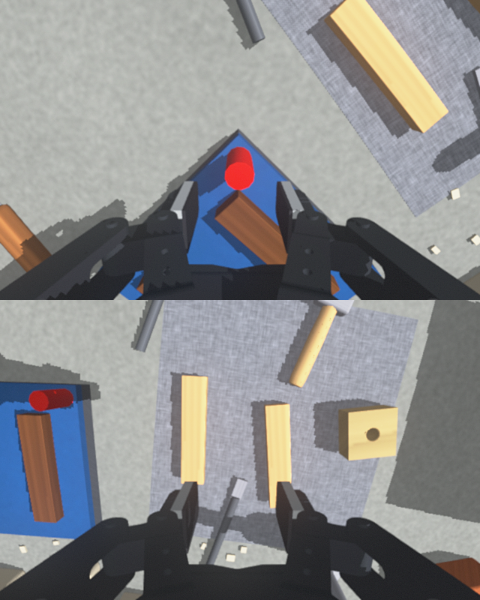

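The pin is home: its grip top reads 76.7 mm against an expected 77. Both bench slats are clear at (510,210) and (528,324). Next is layer 2, then a look at the rack.

```bash
cat >> h.py <<'E'
A=.097; C=np.array([583.3,-26.5]); RA=np.array([[np.cos(A),-np.sin(A)],[np.sin(A),np.cos(A)]])
def place(x,y,yaw,zbot,tcp_over_bottom,shift=0):
    "slat in hand -> plate (x,y); shift = slat centre along tool x from TCP"
    R=Rd(yaw); xy=C+RA@[x,y]-shift*R[:2,0]; zt=zbot+tcp_over_bottom
    ctrl.move_ptp([*xy,zt+45],R); ctrl.move_l([*xy,zt+8],vel=150); ctrl.hold(.1)
    hit=ctrl.move_l([*xy,zt-2],vel=30,threshold=6); s=sensors.read_state(); print('placed',hit,np.round(s['eef_pos'],1),np.round(s['force'],1))
    ctrl.gripper_to(46); ctrl.move_l([*xy,zt+60],vel=250); print('t',sensors.read_state()['t'])
E
python3 - <<'E'
from h import *
def pick(x,y,yaw):
    ctrl.move_ptp([x,y,80],Rd(yaw)); hit=ctrl.move_l([x,y,27.5],vel=120,threshold=8)
    ctrl.gripper_to(26,force=60); s=sensors.read_state(); print('pick',hit,s['grip_width'],np.round(s['eef_pos'],1)); z=s['eef_pos'][2]
    ctrl.move_l([x,y,110],vel=250); return z
ctrl.gripper_to(50)
z=pick(528.4,322.8,.227+np.pi); place(55,0,A+np.pi/2,50,z)
z=pick(510.5,209,.079+np.pi); place(-55,0,A+np.pi/2,50,z)
E
```

```text
pick False 28.61236310494968 [529.8 323.4  29.3]
placed True [639.  -21.3  79.3] [-0.6 -0.2  4.3]
t 17.1833
pick False 28.848310800413994 [511.8 209.3  28.9]
placed True [529.5 -32.   78.9] [-0.6  1.3  4.4]
t 22.1917
```

```bash
cat > chk.py <<'E'
from h import *
def crib(n):
    ctrl.move_ptp([C[0]-20,C[1],270],Rd(A+np.pi/2)); ctrl.hold(.1); snap('wrist',n)
    H=hsv(n);h,s,v=H[...,0].astype(int),H[...,1],H[...,2]; P=cloud(n)
    for zc in (68,86):
        for c,k,Q in blobs(n,(h>8)&(h<25)&(s>70)&(v>110)&(np.abs(P[...,2]-zc)<4),400):
            r=rect(Q); print('crib',zc,*r,'plate',(RA.T@(r[0]-C)).round(1),'dyaw',round(r[2]-A,3))
    for c,k,Q in blobs(n,((h<5)|(h>175))&(s>150),60): print('pin',*rect(Q[Q[:,2]>70]))
E
python3 - <<'E'
from chk import *
crib('cr1')
ctrl.move_ptp([470,-370,290],Rd(np.pi)); ctrl.hold(.15); snap('wrist','wr')
n='wr';H=hsv(n);h,s,v=H[...,0].astype(int),H[...,1],H[...,2]; P=cloud(n)
print('t',sensors.read_state()['t'])
def plane(Q):
    c=Q.mean(0); n=np.linalg.svd(Q-c,full_matrices=0)[2][2]; return n*np.sign(n[2]),c
for c,k,Q in blobs(n,(h>8)&(h<25)&(s>70)&(v>110)&(P[...,2]>25),600):
    nn,cc=plane(Q); d=(Q-cc)@nn; Q=Q[abs(d)<2.5]; nn,cc=plane(Q)
    print('slat',c,k,'n',nn.round(3),'c',cc.round(1),'tilt',np.degrees(np.arccos(nn[2])).round(1))
    u=np.cross([0,0,1],nn); u/=np.linalg.norm(u); w=np.cross(u,nn); w*=np.sign(w[2])
    q=np.c_[(Q-cc)@w,(Q-cc)@u]; r=cv2.minAreaRect(q.astype(np.float32)); ctr=cc+w*r[0][0]+u*r[0][1]; print('  rect',np.round(r[1],1),round(r[2],1),'face centre',ctr.round(1))
for c,k,Q in blobs(n,(h>60)&(h<95)&(s>90)&(P[...,2]>22),1500):
    nn,cc=plane(Q); print('green',c,k,nn.round(3),cc.round(1))
cv2.imwrite('pics/wrv.png',np.vstack([cv2.resize(cv2.imread(f'pics/{n}.png'),(480,300)) for n in('cr1','wr')]))
E
```

```text
crib 68 [530.3 -28.6] [139.8  29.9] -1.464 67.8 plate [-53.   3.] dyaw -1.561
crib 68 [639.7 -18. ] [139.1  30.5] -1.475 67.7 plate [57.  3.] dyaw -1.572
pin [487.3  54.7] [20.9 20.3] -0.359 76.9
t 24.95
slat [311. 180.] 9442 n [-0.561  0.035  0.827] c [ 467.5 -373.6   65.1] tilt 34.2
  rect [122.5 200.5] 0.4 face centre [ 473.5 -373.2   69.1]
slat [574. 255.] 1997 n [ 0.115 -0.021  0.993] c [581.6 -79.7  52. ] tilt 6.7
  rect [128.   71.4] 12.1 face centre [559.6 -76.2  54.6]
slat [596. 307.] 1063 n [-0.868 -0.124  0.482] c [627.9 -38.7  60.9] tilt 61.2
  rect [101.6  20.9] 88.8 face centre [628.1 -40.2  61. ]
green [215. 214.] 2198 [-0.259 -0.893  0.368] [ 510.6 -467.5   75.5]
green [311. 274.] 2906 [-0.529  0.043  0.848] [ 563.3 -372.7  101.9]
```

View pics/wrv.png

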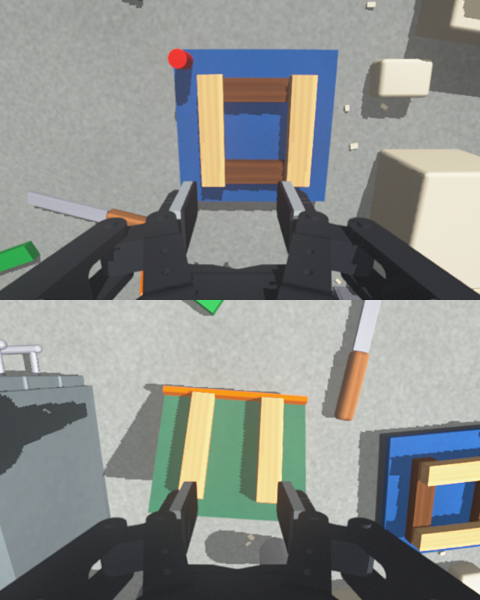

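```bash
python3 - <<'E'
from h import *
n='wr';H=hsv(n);h,s,v=H[...,0].astype(int),H[...,1],H[...,2]; P=cloud(n)
print('slat hsv',H[193,263],'lip',H[127,310],'green',H[193,310])
for c,k,Q in blobs(n,(h>12)&(h<28)&(s>60)&(s<170)&(v>110)&(P[...,2]>25)&(P[...,1]<-250),400):
    for _ in range(3):
        cc=Q.mean(0); U=np.linalg.svd(Q-cc,full_matrices=0)[2]; Q=Q[abs((Q-cc)@U[2])<3]
    w=U[0]*np.sign(U[0][2]); nn=U[2]*np.sign(U[2][2]); u=np.cross(nn,w)
    q=np.c_[(Q-cc)@w,(Q-cc)@u]; r=cv2.minAreaRect(q.astype(np.float32)); ctr=cc+w*r[0][0]+u*r[0][1]
    print('slat',c,k,'n',nn.round(3),'w',w.round(3),'tilt',np.degrees(np.arccos(nn[2])).round(1),'size',np.round(r[1],1),'ctr',ctr.round(1))
G=P[(h>60)&(h<95)&(s>90)&(P[...,2]>22)&within(P,(400,570),(-450,-290))]
for _ in range(4):
    cc=G.mean(0); nn=np.linalg.svd(G-cc,full_matrices=0)[2][2]; nn*=np.sign(nn[2]); G=G[abs((G-cc)@nn)<4]
print('face',nn.round(3),cc.round(1),len(G))
E
```

```text
slat hsv [ 24  92 245] lip [ 17 228 247] green [ 70  84 158]
slat [263. 188.] 4328 n [-0.153 -0.98   0.128] w [ 0.68  -0.011  0.733] tilt 82.7 size [236.7  94.6] ctr [ 489.8 -410.5  147.1]
slat [359. 199.] 4496 n [-0.496  0.04   0.867] w [ 0.863 -0.082  0.498] tilt 29.9 size [  6.5 140.5] ctr [ 492.  -326.    79.6]
face [-0.5    0.033  0.866] [ 554.3 -372.2   96.5] 2453
```

```bash
python3 - <<'E'
from h import *
n='wr';H=hsv(n);h,s,v=H[...,0].astype(int),H[...,1],H[...,2]; P=cloud(n)
psi=-.075; nn=np.array([-.5*np.cos(psi),-.5*np.sin(psi),.866]); c0=np.array([554.3,-372.2,96.5])
d=(P-c0)@nn; m=(np.abs(d-18)<4)&(h>12)&(h<28)&(s<170)&within(P,(380,600),(-460,-280))
w0=np.array([.866*np.cos(psi),.866*np.sin(psi),.5]);u0=np.cross(nn,w0)
for c,k,Q in blobs(n,m,300):
    q=np.c_[(Q-c0)@w0,(Q-c0)@u0]; r=cv2.minAreaRect(q.astype(np.float32)); a=r[2]%90; a=a-90 if a>45 else a
    print(c,k,np.round(r[1],1),'ang',round(a,1),'d',np.median((Q-c0)@nn).round(1),'ctr',(c0+w0*r[0][0]+u0*r[0][1]+nn*18).round(1))
E
```

```text
[263. 187.] 3899 [ 30.5 140.4] ang -1.2 d 17.9 ctr [ 485.3 -420.2   79.6]
[359. 199.] 4250 [ 30.3 140.8] ang -0.3 d 18.1 ctr [ 492.  -325.4   79.4]
```

```bash
python3 - <<'E'
from chk import *
psi=-.075; nn=np.array([-.5*np.cos(psi),-.5*np.sin(psi),.866]); w0=np.array([.866*np.cos(psi),.866*np.sin(psi),.5])
R=np.c_[-w0,np.cross(-nn,-w0),-nn]
def pick(c):
    c=np.array(c)
    ctrl.move_ptp(c+70*nn,R); hit=ctrl.move_l(c+10*nn,vel=100,threshold=8)
    ctrl.gripper_to(26,force=60); s=sensors.read_state(); hgt=(np.array(s['eef_pos'])-c)@nn+18
    print('pick',hit,s['grip_width'],'h',hgt,s['eef_pos'],np.round(s['force'],1))
    ctrl.move_l(c+90*nn,vel=200); return hgt
for c in ([485.3,-420.2,79.6],[492,-325.4,79.4]): print(ctrl.solve_ik(np.array(c)+10*nn,R))
for c,y in (([492,-326.5,79.4],-55),([485.3,-421.3,79.6],55)):
    z=pick(c)
    if sensors.read_state()['grip_width']<25: print('MISSED'); break
    place(0,y,A+np.pi,68,z)
crib('cr2'); print(sensors.read_state()['t'])
cv2.imwrite('pics/cr2v.png',cv2.imread('pics/cr2.png'))
E
```

```text
None
NoneTraceback (most recent call last):
  File "<stdin>", line 12, in <module>
  File "<stdin>", line 6, in pick
plant.MotionError: the arm cannot take that pose within its joint ranges
```

```bash
python3 - <<'E'
from h import *
psi=-.075
for sg in (1,-1):
  for t in (30,20,10,0):
    t_=np.radians(t); nn=np.array([-np.sin(t_)*np.cos(psi),-np.sin(t_)*np.sin(psi),np.cos(t_)]); w=np.array([np.cos(t_)*np.cos(psi),np.cos(t_)*np.sin(psi),np.sin(t_)])
    R=np.c_[sg*w,np.cross(-nn,sg*w),-nn]
    for c in ([492,-326.5,79.4],[485.3,-421.3,79.6]):
        q=[ctrl.solve_ik(np.array(c)+k*nn,R) for k in(10,40,90)]; print(sg,t,[None if a is None else np.round(a,2).tolist() for a in q])
E
```

```text
1 30 [[-0.93, 0.27, 1.96, 0.66, 0.66, 0.23], [-0.96, 0.2, 1.98, 0.63, 0.71, 0.26], [-1.0, 0.08, 2.0, 0.58, 0.81, 0.29]]
1 30 [[-1.05, 0.38, 1.81, 0.65, 0.75, 0.16], [-1.07, 0.32, 1.82, 0.62, 0.8, 0.18], [-1.12, 0.22, 1.84, 0.59, 0.89, 0.2]]
1 20 [[-0.86, 0.3, 1.86, 0.36, 0.76, 0.56], [-0.87, 0.23, 1.87, 0.34, 0.82, 0.57], [-0.9, 0.13, 1.87, 0.32, 0.92, 0.58]]
1 20 [[-0.98, 0.4, 1.71, 0.37, 0.84, 0.45], [-0.99, 0.35, 1.72, 0.36, 0.89, 0.45], [-1.02, 0.26, 1.72, 0.34, 0.98, 0.46]]
1 10 [[-0.79, 0.35, 1.75, 0.14, 0.91, 0.77], [-0.8, 0.3, 1.75, 0.14, 0.97, 0.78], [-0.81, 0.22, 1.73, 0.13, 1.06, 0.78]]
1 10 [[-0.91, 0.45, 1.61, 0.16, 0.97, 0.65], [-0.92, 0.4, 1.6, 0.15, 1.02, 0.66], [-0.93, 0.33, 1.59, 0.15, 1.11, 0.66]]
1 0 [[-0.73, 0.42, 1.64, -0.0, 1.08, 0.91], [-0.73, 0.38, 1.62, -0.0, 1.14, 0.91], [-0.73, 0.32, 1.59, -0.0, 1.23, 0.91]]
1 0 [[-0.85, 0.52, 1.49, -0.0, 1.13, 0.8], [-0.85, 0.48, 1.48, -0.0, 1.18, 0.8], [-0.85, 0.42, 1.45, -0.0, 1.27, 0.8]]
-1 30 [None, None, None]
-1 30 [None, None, None]
-1 20 [[-0.86, 0.3, 1.86, 0.36, 0.76, -2.59], [-0.87, 0.23, 1.87, 0.34, 0.82, -2.58], [-0.9, 0.13, 1.87, 0.32, 0.92, -2.56]]
-1 20 [[-0.98, 0.4, 1.71, 0.37, 0.84, -2.7], [-0.99, 0.35, 1.72, 0.36, 0.89, -2.69], [-1.02, 0.26, 1.72, 0.34, 0.98, -2.68]]
-1 10 [[-0.79, 0.35, 1.75, 0.14, 0.91, -2.37], [-0.8, 0.3, 1.75, 0.14, 0.97, -2.37], [-0.81, 0.22, 1.73, 0.13, 1.06, -2.36]]
-1 10 [[-0.91, 0.45, 1.61, 0.16, 0.97, -2.49], [-0.92, 0.4, 1.6, 0.15, 1.02, -2.48], [-0.93, 0.33, 1.59, 0.15, 1.11, -2.48]]
-1 0 [[-0.73, 0.42, 1.64, -0.0, 1.08, -2.23], [-0.73, 0.38, 1.62, -0.0, 1.14, -2.23], [-0.73, 0.32, 1.59, -0.0, 1.23, -2.23]]
-1 0 [[-0.85, 0.52, 1.49, -0.0, 1.13, -2.35], [-0.85, 0.48, 1.48, -0.0, 1.18, -2.35], [-0.85, 0.42, 1.45, -0.0, 1.27, -2.35]]
```

```bash
python3 - <<'E'
from chk import *
psi=-.075; nn=np.array([-.5*np.cos(psi),-.5*np.sin(psi),.866]); w0=np.array([.866*np.cos(psi),.866*np.sin(psi),.5])
R=np.c_[w0,np.cross(-nn,w0),-nn]
def pick(c):
    c=np.array(c); ctrl.gripper_to(50)
    ctrl.move_ptp(c+70*nn,R); hit=ctrl.move_l(c+10*nn,vel=100,threshold=8)
    ctrl.gripper_to(26,force=60); s=sensors.read_state(); hgt=(np.array(s['eef_pos'])-c)@nn+18
    print('pick',hit,s['grip_width'],'h',hgt,np.round(s['eef_pos'],1),np.round(s['force'],1))
    ctrl.move_l(c+90*nn,vel=200); return hgt
for c,y in (([492,-326.5,79.4],-55),([485.3,-421.3,79.6],55)):
    z=pick(c)
    if sensors.read_state()['grip_width']<27.5: print('MISSED'); break
    place(0,y,A,68,z)
crib('cr2'); print(sensors.read_state()['t'])
E
```

```text
pick False 28.478103323402117 h 28.8932278834626 [ 487.1 -326.8   89.2] [-3.7  0.6  5.3]
placed True [589.3 -81.4  95.9] [-0.1  0.6  3.5]
t 31.7167
pick False 28.3271828995224 h 29.031773411400533 [ 480.4 -421.8   89.5] [-2.3  0.1  3.9]
placed True [578.7  28.2  96.2] [-0.6 -0.3  3.4]
t 38.2083
crib 68 [531.  -31.5] [79.6 30.5] -1.467 67.8 plate [-52.5   0.1] dyaw -1.564
crib 68 [633.8 -22.6] [78.7 43.9] -1.489 67.7 plate [50.6 -1. ] dyaw -1.586
crib 86 [578.2  29.4] [139.3  30.3] 0.078 85.7 plate [ 0.3 56.1] dyaw -0.019
crib 86 [589.  -80.3] [139.7  30.8] 0.093 85.7 plate [  0.5 -54.1] dyaw -0.004
pin [487.2  54.9] [20.8 20.3] -0.36 76.8
39.8417
```

View pics/cr2.png

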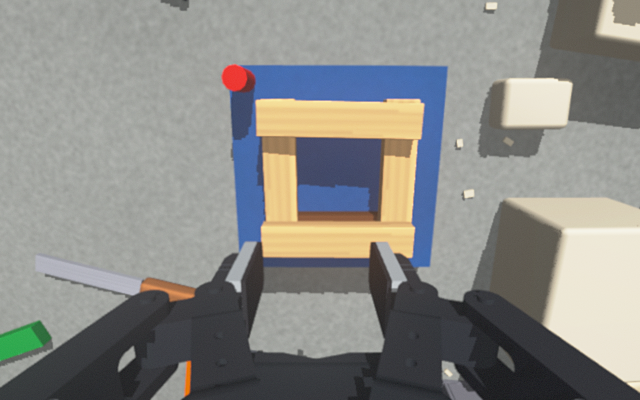

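The crib is complete, with its top slats at about (340,120) and (338,240) and the red pin seated at (235,77). All poses are well inside tolerance, so I'm handing in.

```bash
python3 -c "
from h import *
ctrl.finish_job(); print(sensors.read_state()['t'])"
```

```text
the job is handed in; nothing more can be done
the job is handed in; nothing more can be done
```

I locked the turntable with the pin, laid the two bench slats across the bearer ends, and set the two rack slats crosswise on top. I handed the job in after about 40 s of robot time; the hand-in reports no verdict.

**Last checks (wrist camera):**

| Item | Measured | Intended |
|---|---|---|
| Pin grip top | 76.8 mm above the bench | 77 mm (fully home) |
| Layer 2 slats (measured before layer 3 went on) | x = −53 and +57 mm, y = +3 mm | x = ±55 mm, y = 0 |
| Layer 2 slat tops | 67.8 mm | 68 mm |
| Top layer slats | x ≈ 0.4 mm, y = +56 and −54 mm | x = 0, y = ±55 mm |
| Top layer slat tops | 85.7 mm | 86 mm |
| Angles, both layers | within 0.02 rad of square | under 0.14 rad |

**Disagreements:** The wrist and top cameras differed by about 3.5 mm sideways, against a stated calibration of about 2 mm. I corrected for 1.6 mm, measured from the pin held in the jaws, and the pin went in on the first try. My first rack grasp orientation was out of joint range; nothing moved, and I used the pose turned half round instead.

**Not measured:** I did not measure the tools and stone again at the end. I kept the paths clear of them and left the green look-alikes alone.

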